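# Hang the slotted stage insert on the stud of the accessory stand

## Task

Take the stage insert that has the side slot out of the plate rack and hang it on the headed stud of the accessory stand: slide the slot sideways over the stud behind its head, then let the insert down until the stud sits at the top of the slot's notch, and let go so that it hangs there upright. The stud has been clamped by hand and may be up to a centimetre off its mark, so feel for it and press gently, never harder than 15 N against the stand. Leave the other insert in the rack and everything else on the bench where it is.

Things in the scene. Friction and masses are not known exactly. Their poses are not given: they have to be found in the camera images.
- insert_grip (a point): Grip tab centre of the slotted stage insert, a black anodised plate on edge in the rack, 0.15-0.27 kg. Axes: z up the plate, y across it, x through it. Heights from its lower edge: foot 0-84 mm, 120 wide, 6 thick, round 56 mm opening; neck 84-164, 56 wide (y -28 to +28), 6 thick; tab 164-196, 36 wide, 12 thick. All centred on y = 0. This point: height 180.
- insert_seat (a point): Where the stud's axis lies in the slotted insert when it hangs home: height 115.5 mm, y = 0 (64.5 mm below the tab centre). The slot lies right on the foot: height 84 to 95.5, open at the neck's -y side (y = -28), closed inner end at y = +5.5; at that end a notch (y -5.5 to +5.5) goes on up to height 119.5.
- insert_ledge (a point): Point on the slotted insert's ledge: the foot's straight upper edge (height 84 mm) sticking out beyond the slot's mouth from y = -60 to y = -28 and running on level as the slot's lower side. This point is at the middle of that part (y = -44), 96 mm below the tab centre. Same axes.
- other_grip (a point): Tab centre of the other insert, in the other groove of the rack: same outline, tab and axes, but its neck has a closed round 14 mm hole in place of a slot. Stays in the rack.
- rack: White plate rack, fixed, 120 mm (x) by 90 mm (y), origin under its centre. Two grooves run along y, 70 mm apart (x = -35 and +35 mm), 9 mm wide, floor 10 mm and wall tops 32 mm above the bench. The inserts' axes are parallel to the rack's; either insert may stand in either groove.
- stud_mark (a point): Mark for the stud, 165 mm above the bench. Axes: x along the stud from post to head, y across, z up. Stud: steel pin, 8 mm diameter, along x, disc head 20 mm diameter. Bare pin 12 mm long from x = -6 (block) to x = +6 (head), the mark half-way. The pin's axis is up to 10 mm off this mark in y and also in z, clamped firmly, unknown how far; true in x.
- stand: Accessory stand, fixed; origin on the bench under the mark, axes as the mark's. Behind the pin: a 40 wide, 26 high block (x -18 to -6 mm) and an 18 mm square post (top 187 mm up) with a clamp, x -50 to -18. Base 90 by 100, 12 high. The insert goes on with its axes parallel to the stand's, coming from the +y side and moving to -y, slot mouth leading.
- dishes: Closed clear culture dish, 64 mm diameter, 16 mm high, loose; origin under its centre. Leave alone.
- tipbox: Blue pipette tip box, 80 by 120 by 48 mm, loose; origin under its centre. Leave alone.
- media: Glass medium bottle, 64 mm diameter, 130 mm high, loose; origin under its centre. Leave alone.
- slidebox: Grey slide box, 85 by 45 by 32 mm, loose; origin under its centre. Leave alone.
- marker: Marker pen, 125 mm long, lying loose; origin under its middle. Leave alone.

How it is judged:
On the way:
1. the slotted insert is lifted clear of the rack (z of insert_grip in the frame of rack above 0.219 m), for 0.2 s.
At the end, for the whole second after the job is handed in: The slotted insert hangs at rest, released, its weight on the stand: its seat point within 15 mm sideways, 12.5 mm up, 13 mm down and 5.5 mm along the stud of the mark (stud up to 10 mm off), upright to 0.15 rad, square to the stud to 0.35 rad; the other insert stands in the rack (x of insert_seat in the frame of stud_mark between -0.0055 and 0.0055 m and y of insert_seat in the frame of stud_mark between -0.015 and 0.015 m and z of insert_seat in the frame of stud_mark between -0.013 and 0.0125 m and angle between insert_grip's own z axis and vertical below 0.15 rad and angle between the x axis of insert_grip and the x axis of stud_mark, either way round below 0.35 rad and contact force between insert and stand above 0.5 N and linear speed of insert below 0.03 m/s and angular speed of insert below 0.3 rad/s and z of other_grip in the frame of rack above 0.179 m); the robot touches nothing.
It fails at once if the insert is pressed against the stand with more than 15 N (contact force between insert and stand above 15 N).
It fails at once if the robot itself pushes the stand with more than 15 N (contact force between any of the fingers, the arm and stand above 15 N).
It fails at once if the other insert is moved by more than 20 mm (distance of other_grip from where it was at the start of the episode above 0.02 m).
It fails at once if a bystander is moved by more than 20 mm (distance of any of dishes, tipbox, media, slidebox, marker from where it was at the start of the episode above 0.02 m).
It also fails if it takes over 72 s, if anything falls off the work surface, if the arm or the gripper's body presses on something with over 40 N, if the wrist force passes 120 N, or if a joint passes its speed limit or range.

## Robot

A 6-joint arm with a two-finger parallel gripper is mounted at the origin on the work surface. World frame = base frame: x ahead of the robot, y to its left, z up, the work surface at z = 0. Lengths are in m, angles in rad, forces in N, time in s.
With the tool pointing down it reaches from about 0.375 to 0.9 m from the base axis. Payload 3.1 kg.
Tool frame: the origin (TCP) lies between the finger pads; the fingertips stand 8 mm ahead of it and the grasp point (between the pads) lies 11 mm behind it; z points along the fingers, y is the line along which they close (so a half turn about z gives the same grasp; the last joint's range is limited). The gripper opens to 85 mm and grips with 20 to 120 N. Pads are 22 mm wide; open, the fingers measure 114 mm over their backs; the gripper's body (76 mm by 85 mm) begins 54 mm behind the grasp point. The pads swing forward as they close: fully open they stand 13 mm farther back than shut.
Start: joints at [-1.312, 0.527, 1.433, -0, 1.181, -0.178], TCP at [0.265, -0.566, 0.239] pointing down, gripper open.
Joint ranges: [-3.08, 3.08], [-0.75, 2.2], [0.22, 2.44], [-1.43, 4.57], [0, 2.65], [-2.85, 2.85]. Speed limits (rad/s): [2.79, 2.79, 3.14, 3.14, 3.14, 3.14].

## Interface

Orientations are given as a unit quaternion [x, y, z, w].
In Python, from station import readout, cams, sign_off gives the robot as it stands.
- The arm moves only by the tool send_rows, never from a script. Its argument "commands" is text: rows parted by semicolons, each of 5 numbers parted by spaces: the finger opening in mm, from 0 to 85.4, then the shift along the tool's x, y, z each as a share of 0.02 m, from -1 to 1, then the turn about the tool's z as a share of 4 degrees, from -1 to 1. In form: grip dx dy dz spin; .... A call has 1 to 20 rows; each row shifts and turns the commanded pose from where the row before left it, along the tool's axes as they then stand; what a row does not reach is not made up. A row lasts 1/12 s, in which the tool goes at most 41.7 mm and 7.16 degrees, less where a joint would pass 70% of its speed; a pose out of reach is approached as far as the arm can. A call with a number of a shift or a turn outside -1 to 1 is refused whole. A call with a gripper value outside its range is refused whole. The fingers move at their own pace and stop on an object; "grip_force" is the grip in N (left out, the last holds). Time passes only in rows, so rows that do not move let the fingers close. It gives the time, the measured TCP pose, the force, the opening and the grip force at its end, in the units of the state.
- readout.sense(): the state, without advancing time (a new reading comes with each control period).
- cams.snapshot(name): name is "side" or "top" or "wrist"; returns a dict with "pixels" (480x640x3 uint8, red, green, blue), "intrinsics" (3x3 intrinsics, pixels), "eye" and "rotation" of the camera in the world. Camera axes: x right, y down, z forward; pixel columns grow to the right and rows downward; lengths in m; the calibration is good to about 2 mm. The wrist camera is an equidistant fisheye: a pixel r from the principal point sees the ray r / f radians off the axis. A picture is of the moment at which its call begins. There is no depth.
- sign_off(): hands the job in; it is judged then, once.
The state is a dict: "t": time; "q": joint angles; "qd": joint speeds; "tau": joint torques, N m; "tcp_pos": TCP position; "tool_rot": TCP orientation; "force": force on the tool from outside, world axes, zero at the start; "ft_torque": the same for the moment, N m; "finger_gap": opening from 0.0 (shut) to 1.0 (fully open); "gripper_force": force on a finger pad.
Only numpy, scipy, OpenCV 4.12 (cv2) and the standard library are available. Lean on these libraries where they do the work, as an engineer would, in place of code of your own. Each camera call takes 0.05 s, during which the arm holds its last target. There are 200 camera calls.

## Working session

There is one attempt and no reset: what is moved stays moved. The work goes in short steps, Python scripts to look and compute and a tool call to move; the robot and the scene stay as the last step left them, time stands still between calls to the robot, and variables do not carry over. Pictures are saved under pics/ and viewed, at most 10 in all, crops included, and the job is handed in when it is done.

Besides the shell and the picture viewer there is one more tool, called after "Call:" by a JSON object that holds its "op" and its "data". send_rows: Moves the arm, as the interface text tells. Its arguments: {"type":"object","properties":{"commands":{"type":"string"},"grip_force":{"type":"number"}},"required":["commands"]}

```bash
mkdir -p pics
cat > h.py <<'E'
import numpy as np, cv2
from station import readout, cams, sign_off
from scipy.spatial.transform import Rotation as R
def snap(n, fn=None):
    s=cams.snapshot(n)
    if fn: cv2.imwrite('pics/'+fn, s['pixels'][:,:,::-1])
    return s
def ray(s,u,v,fish=False):
    K=np.array(s['intrinsics']); x=(u-K[0,2])/K[0,0]; y=(v-K[1,2])/K[1,1]
    if fish:
        r=np.hypot(x,y); d=np.array([x/r*np.sin(r),y/r*np.sin(r),np.cos(r)]) if r>1e-9 else np.array([0,0,1.])
    else: d=np.array([x,y,1.])
    d=np.array(s['rotation'])@d
    return np.array(s['eye']),d/np.linalg.norm(d)
def onz(s,u,v,z,fish=False):
    o,d=ray(s,u,v,fish); return o+d*(z-o[2])/d[2]
def tri(*rs):
    A=sum(np.eye(3)-np.outer(d,d) for o,d in rs); b=sum((np.eye(3)-np.outer(d,d))@o for o,d in rs)
    p=np.linalg.solve(A,b); return p,[np.linalg.norm(np.cross(p-o,d)) for o,d in rs]
def proj(s,p,fish=False):
    c=np.array(s['rotation']).T@(np.array(p)-np.array(s['eye'])); K=np.array(s['intrinsics'])
    if fish:
        r=np.hypot(c[0],c[1]); t=np.arctan2(r,c[2]); c=np.array([c[0]/r*t,c[1]/r*t,1])
    c=c/c[2]; return K[0,0]*c[0]+K[0,2],K[1,1]*c[1]+K[1,2]
E
python3 - <<'E'
from h import *
import pickle
for n in ['side','top','wrist']:
    s=snap(n,n+'0.png'); pickle.dump(s,open(n+'0.pkl','wb')); print(n,s['eye'],np.round(s['rotation'],3).tolist(),np.round(s['intrinsics'],1).tolist())
st=readout.sense(); print(st)
E
```

```text
side [ 0.37994725 -0.74942828  0.65637942] [0.875, -0.125, 0.054, -0.464] [[475.3, 0.0, 307.1], [0.0, 475.3, 249.8], [0.0, 0.0, 1.0]]
top [ 0.36217022 -0.00372072  1.18782428] [-0.696, 0.712, -0.054, 0.076] [[477.7, 0.0, 322.7], [0.0, 477.7, 236.6], [0.0, 0.0, 1.0]]
wrist [ 0.32819245 -0.53655392  0.3741713 ] [0.836, -0.531, -0.076, 0.117] [[371.6, 0.0, 311.9], [0.0, 371.6, 237.0], [0.0, 0.0, 1.0]]
{'t': 0.15, 'q': array([-1.31151185e+00,  5.28292131e-01,  1.43361774e+00,  5.37593612e-06,
        1.18142708e+00, -1.78488203e-01]), 'qd': array([ 6.52571051e-04, -3.75611409e-03, -2.84157106e-03,  1.09192367e-03,
        8.18703643e-05, -1.44711875e-03]), 'tau': array([ 1.02662423e-03, -4.42743409e+01, -1.78275561e+01, -3.27098533e-04,
        5.61356181e-03, -5.01576977e-06]), 'tcp_pos': array([ 0.2648439 , -0.56550672,  0.23853104]), 'tool_rot': array([ 9.76139729e-01,  2.17141589e-01, -3.27397985e-05, -8.71538749e-04]), 'force': array([-0.93283385,  0.47123756,  0.68004687]), 'ft_torque': array([ 0.02093369, -0.01131167, -0.03517735]), 'gripper_force': 0.0, 'finger_gap': 0.9968113529043738}
```

```bash
sed -i "s/np.array(s\['rotation'\])/R.from_quat(s['rotation']).as_matrix()/" h.py; grep -n rotation h.py
```

```text
13:    d=R.from_quat(s['rotation']).as_matrix()@d
21:    c=R.from_quat(s['rotation']).as_matrix().T@(np.array(p)-np.array(s['eye'])); K=np.array(s['intrinsics'])
```

View pics/side0.png

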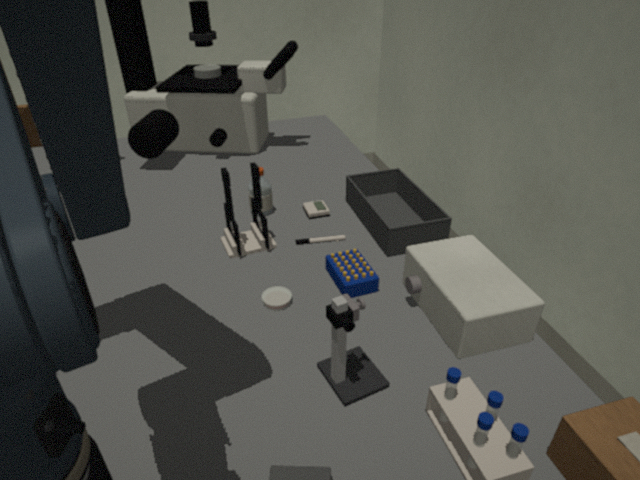

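View pics/top0.png

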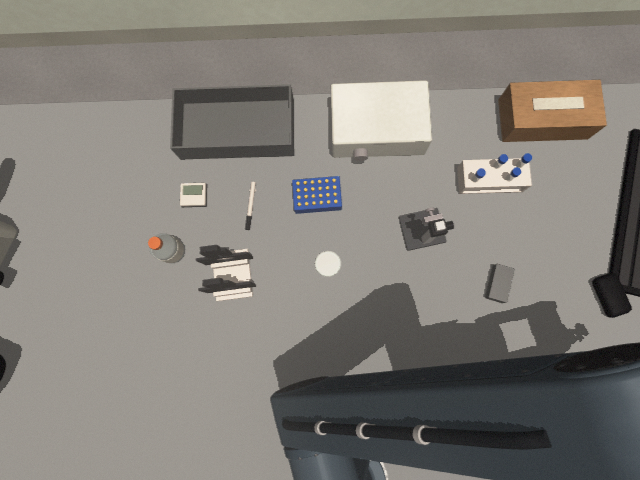

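Run:
```python
import cv2,numpy as np
t=cv2.imread('pics/top0.png'); s=cv2.imread('pics/side0.png')
def c(i,x,y,w,h): return cv2.resize(cv2.convertScaleAbs(i[y:y+h,x:x+w],alpha=1.5,beta=15),(400,300),interpolation=cv2.INTER_CUBIC)
a=np.vstack([np.hstack([c(t,186,228,80,60+20-20),c(t,390,190,80,60)]),np.hstack([c(s,190,155,140,105),c(s,305,285,100,75)])])
cv2.imwrite('pics/m1.png',a)
```

```text
(no output)
```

View pics/m1.png

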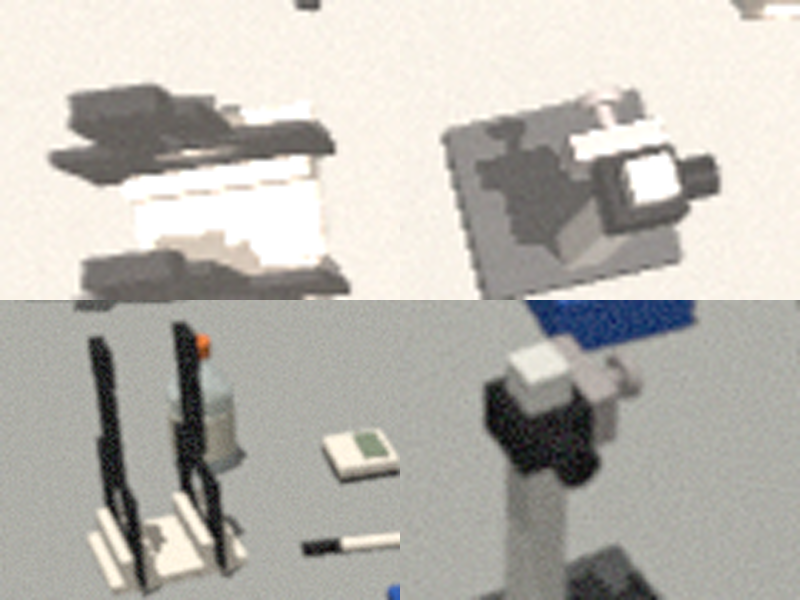

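View pics/wrist0.png

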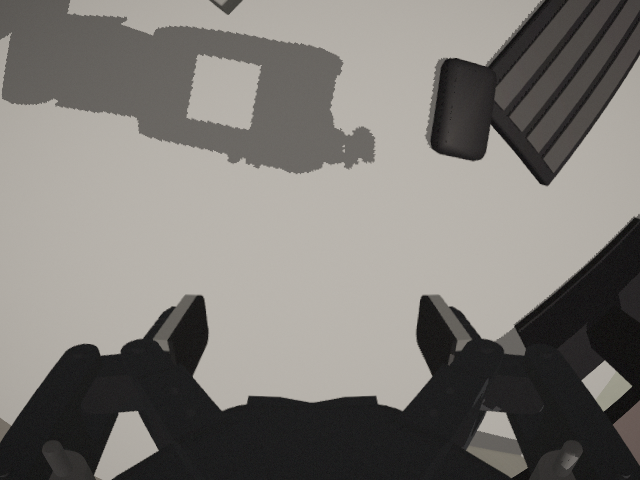

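Call:
{"op": "send_rows", "data": {"commands": "85 0 0 -0.35 -1;85 0 0 -0.35 -1;85 0 0 -0.35 -1;85 0 0 -0.35 -1;85 0 0 -0.35 -1;85 0 0 -0.35 -1;85 0 0 -0.35 -1;85 0 0 -0.35 -1;85 0 0 -0.35 -1;85 0 0 -0.35 -1;85 0 0 -0.35 -1;85 0 0 -0.35 -1;85 0 0 -0.35 -1;85 0 0 -0.35 -1;85 0 0 -0.35 -1;85 0 0 -0.35 -1"}}

```text
t: 1.48
tcp_pos: [0.2649, -0.5657, 0.3511]
tool_rot: [0.712, 0.703, 0.0, -0.0]
force: [0.1, 0.2, 0.2]
finger_gap: 0.999
gripper_force: 0.0
```

Call:
{"op": "send_rows", "data": {"commands": "85 1 0.34 0 0;85 1 0.34 0 0;85 1 0.34 0 0;85 1 0.34 0 0;85 1 0.34 0 0;85 1 0.34 0 0;85 1 0.34 0 0;85 1 0.34 0 0;85 1 0.34 0 0;85 1 0.34 0 0;85 1 0.34 0 0;85 1 0.34 0 0;85 1 0.34 0 0;85 1 0.34 0 0;85 1 0.34 0 0;85 1 0.34 0 0;85 1 0.34 0 0;85 1 0.34 0 0;85 0 0 0 0"}}

```text
t: 3.07
tcp_pos: [0.3932, -0.2047, 0.3511]
tool_rot: [0.712, 0.703, 0.001, -0.001]
force: [-0.1, -0.2, 1.2]
finger_gap: 0.995
gripper_force: 0.0
```

Call:
{"op": "send_rows", "data": {"commands": "85 1 0.34 0 0;85 1 0.34 0 0;85 1 0.34 0 0;85 1 0.34 0 0;85 1 0.34 0 0;85 1 0.34 0 0;85 1 0.34 0 0;85 1 0.34 0 0;85 1 0.34 0 0;85 1 0.34 0 0;85 1 0.34 0 0;85 1 0.34 0 0;85 1 0.34 0 0;85 1 0.34 0 0;85 1 0.34 0 0;85 0.5 0.2 0 0;85 0 0 0 0"}}

```text
t: 4.48
tcp_pos: [0.5048, 0.1012, 0.351]
tool_rot: [0.712, 0.702, 0.0, 0.0]
force: [-0.0, 0.1, 1.3]
finger_gap: 0.993
gripper_force: 0.0
```

Run:
```python
from h import *
import pickle
out=[]
for n in ['wrist','top','side']:
    s=snap(n,n+'1.png'); pickle.dump(s,open(n+'1.pkl','wb')); print(n,s['eye'],np.round(R.from_quat(s['rotation']).as_matrix(),3).tolist())
st=readout.sense(); print(st['tcp_pos'],st['t'])
```

```text
wrist [0.50556221 0.17069637 0.48674902] [[1.0, -0.013, -0.004], [-0.013, -0.961, -0.276], [-0.0, 0.276, -0.961]]
top [ 0.36217022 -0.00372072  1.18782428] [[-0.02, -0.983, 0.183], [-0.999, 0.026, 0.028], [-0.032, -0.182, -0.983]]
side [ 0.37994725 -0.74942828  0.65637942] [[0.963, -0.169, 0.211], [-0.269, -0.537, 0.799], [-0.022, -0.826, -0.563]]
[0.50378969 0.09929769 0.3510848 ] 4.6333
```

View pics/wrist1.png

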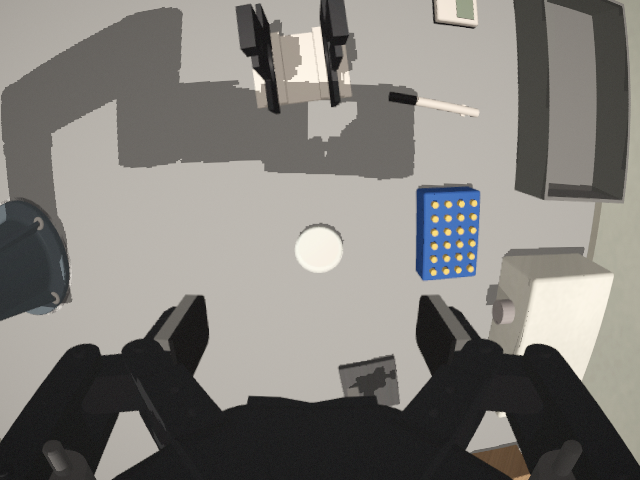

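Run:
```python
from h import *
import pickle
L=lambda n:pickle.load(open(n+'.pkl','rb'))
w,t,s=L('wrist1'),L('top1'),L('side1'); 
print('rack',onz(w,300,70,.02,True),onz(t,232,274,.02),onz(s,248,242,.03))
print('stand head top',tri(ray(t,431,212),ray(s,363,306)), 'base', onz(t,424,230,.012),onz(s,352,376,.012))
for nm,a in (('marker',(t,250,205,.01)),('media',(t,168,248,.05)),('dish',(t,328,264,.016)),('tip',(t,317,195,.048)),('slide',(t,501,283,.03))): print(nm,onz(*a))
```

```text
rack [0.49195529 0.25100219 0.02      ] [0.49129602 0.25556536 0.02      ] [0.48729359 0.2149447  0.03      ]
stand head top (array([ 0.60699467, -0.21519977,  0.15289875]), [np.float64(0.0034842087423872592), np.float64(0.003484208742387061)]) base [ 0.5907826  -0.22295927  0.012     ] [ 0.59093082 -0.23088015  0.012     ]
marker [0.66801124 0.21408425 0.01      ]
media [0.5553274  0.40693519 0.05      ]
dish [0.51083219 0.01824246 0.016     ]
tip [0.67882033 0.04096227 0.048     ]
slide [ 0.45316552 -0.39509054  0.03      ]
```

Call:
{"op": "send_rows", "data": {"commands": "85 0.4 1 0.5 0;85 0.4 1 0.5 0;85 0.4 1 0.5 0;85 0.4 1 0.5 0;85 0.4 1 0.5 0;85 0.4 1 0.5 0;85 0.4 1 0.5 0;85 0.4 1 0.5 0;85 0.4 1 0.5 0;85 0.4 1 0.5 0;85 0 0 0 0"}}

```text
t: 5.55
tcp_pos: [0.7073, 0.1759, 0.2478]
tool_rot: [0.713, 0.701, -0.001, -0.001]
force: [1.1, 0.5, -0.2]
finger_gap: 0.995
gripper_force: 0.0
```

Run:
```python
from h import *
import pickle
s=snap('wrist','wrist2.png'); pickle.dump(s,open('wrist2.pkl','wb'))
st=readout.sense(); print(st['tcp_pos'],st['t'])
p=proj(s,(0.525,0.25,0.1),True); print(p)
t=cv2.imread('pics/top1.png'); sd=cv2.imread('pics/side1.png'); w=cv2.imread('pics/wrist2.png')
def c(i,x,y,w,h): return cv2.resize(cv2.convertScaleAbs(i[y:y+h,x:x+w],alpha=1.6,beta=15),(400,300),interpolation=cv2.INTER_CUBIC)
x=int(max(0,min(480,p[0]-80)));y=int(max(0,min(360,p[1]-60))); print(x,y)
cv2.imwrite('pics/m2.png',np.vstack([np.hstack([c(w,x,y,160,120),c(t,186,235,80,60)]),np.hstack([c(sd,210,160,80,60+40-40),c(sd,210,200,80,60)])]))
```

```text
[0.70574561 0.17554346 0.24887237] 5.6
(np.float64(96.32851600404581), np.float64(143.04400732433186))
16 83
```

View pics/m2.png

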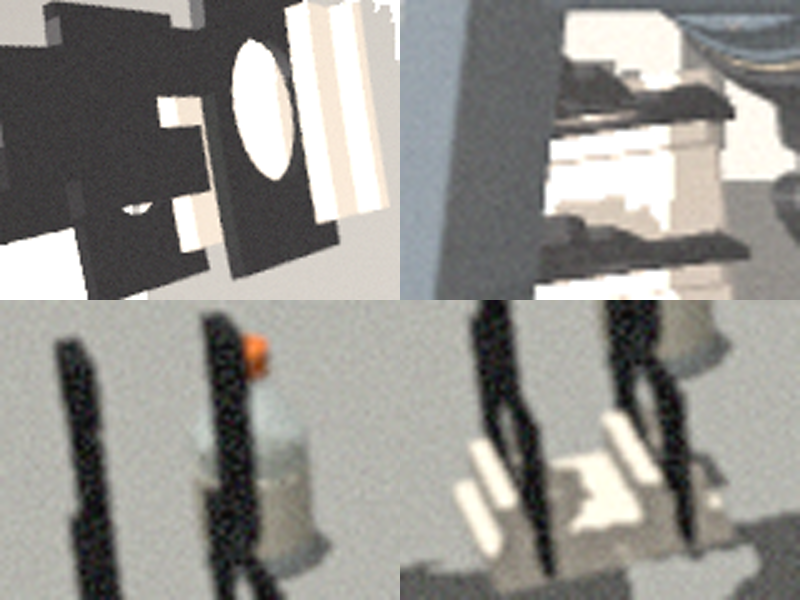

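Run:
```python
import cv2
w=cv2.imread('pics/wrist2.png')[40:220,0:240]
cv2.imwrite('pics/m3.png',cv2.convertScaleAbs(cv2.resize(w,(800,600),interpolation=cv2.INTER_CUBIC),alpha=2,beta=20))
```

```text
(no output)
```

View pics/m3.png

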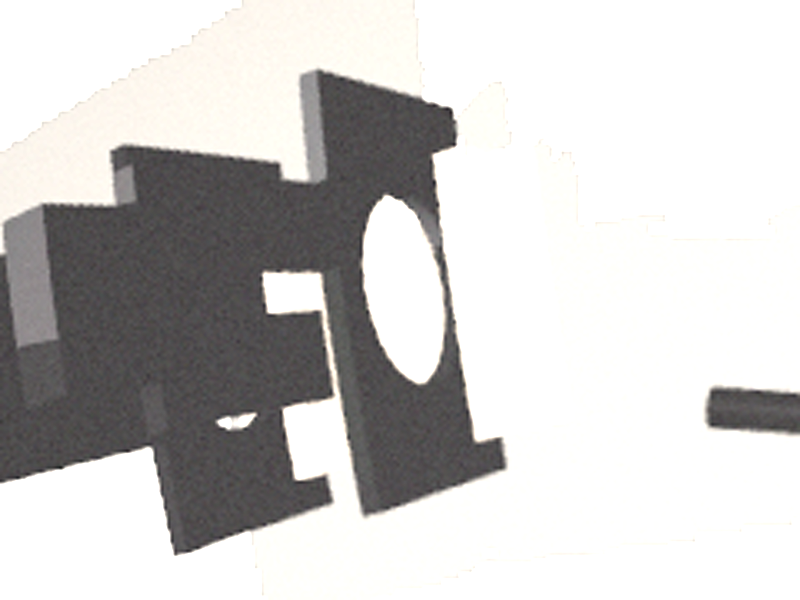

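Run:
```python
from h import *
import pickle
L=lambda n:pickle.load(open(n+'.pkl','rb'))
w=L('wrist2'); k=240/800
P=lambda x,y,z: onz(w,x*k,40+y*k,z,True)
A=P(320,70,.094);B=P(366,514,.094);print(A,B,np.linalg.norm(A-B),np.degrees(np.arctan2(*(A-B)[1::-1])))
C=P(455,110,.01);D=P(505,465,.01);print('foot bottom/rack',C,D)
T=P(45,205,.206);U=P(66,395,.206);print('tab top +x edge',T,U,np.linalg.norm(T-U))
T2=P(5,217,.206);print(T2)
# top0 check tab
t=L('top0')
Q=lambda x,y,z: onz(t,186+x/5,228+y/5,z)
print([Q(x,y,.206).round(4) for x,y in((70,92),(160,85),(168,108),(75,112))])
```

```text
[0.5232413  0.32312479 0.094     ] [0.53060877 0.20407181 0.094     ] 0.11928072476852972 93.54117068118993
foot bottom/rack [0.52253779 0.32271735 0.01      ] [0.53474434 0.20524656 0.01      ]
tab top +x edge [0.53007541 0.28181465 0.206     ] [0.53293223 0.24631593 0.206     ] 0.03561348629370725
[0.51828778 0.28179312 0.206     ]
[array([0.5305, 0.2828, 0.206 ]), array([0.5325, 0.2447, 0.206 ]), array([0.5226, 0.2412, 0.206 ]), array([0.522 , 0.2804, 0.206 ])]
```

Call:
{"op": "send_rows", "data": {"commands": "50 0.43 -0.91 0 0;50 0.43 -0.91 0 0;50 0.43 -0.91 0 0;50 0.43 -0.91 0 0;50 0.43 -0.91 0 0;50 0.43 -0.91 0 0;50 0.43 -0.91 0 0;50 0.43 -0.91 0 0;50 0.43 -0.91 0 0;50 0.43 -0.91 0 0;50 0 0 0 -0.6;50 0 0 0 -0.6;50 0 0 0 0;50 0 0 0 0"}}

```text
t: 6.77
tcp_pos: [0.5244, 0.265, 0.2522]
tool_rot: [0.683, 0.73, 0.0, 0.0]
force: [0.3, -0.9, -0.2]
finger_gap: 0.584
gripper_force: 0.0
```

Run:
```python
from h import *
import pickle
L=lambda n:pickle.load(open(n+'.pkl','rb'))
st=readout.sense(); print(st['tcp_pos'],st['t'],np.degrees(R.from_quat(st['tool_rot']).as_matrix()[:2,0]@[0,1]),st['finger_gap'],st['force'])
w2=L('wrist2');t0=L('top0');k=.3
for a,b in (((45,205),(70,92)),((66,395),(160,85))):
    print(tri(ray(w2,a[0]*k,40+a[1]*k,True),ray(t0,186+b[0]/5,228+b[1]/5)))
Q=lambda x,y,z: onz(t0,390+x/5,190+y/5,z)
c=[Q(x,y,.012) for x,y in((43,132),(85,298),(282,262),(240,90))]
for p in c: print(p.round(4))
print([np.linalg.norm(c[i]-c[i-1]).round(4) for i in range(4)], np.mean(c,0), [np.degrees(np.arctan2(*(c[a]-c[b])[1::-1])) for a,b in((0,1),(3,2),(0,3),(1,2))])
```

```text
[0.52438567 0.26495765 0.25222635] 6.7667 57.17123729591347 0.583833951599021 [ 0.2748552  -0.85638466 -0.1845994 ]
(array([0.53043831, 0.28216769, 0.20651368]), [np.float64(0.0004511690326341164), np.float64(0.0004511690326342118)])
(array([0.53252058, 0.2456373 , 0.20528994]), [np.float64(0.0007120673227177928), np.float64(0.0007120673227177435)])
[ 0.6273 -0.1616  0.012 ]
[ 0.5424 -0.1782  0.012 ]
[ 0.558  -0.2763  0.012 ]
[ 0.6461 -0.2612  0.012 ]
[np.float64(0.1013), np.float64(0.0864), np.float64(0.0993), np.float64(0.0894)] [ 0.59346495 -0.21933041  0.012     ] [np.float64(11.051061044450865), np.float64(9.688488842180703), np.float64(100.73487824550675), np.float64(99.02040443379171)]
```

Call:
{"op": "send_rows", "data": {"commands": "50 0 0 0.7 0;50 0 0 0.7 0;50 0 0 0.7 0;50 0 0 0.7 0;50 0 0 0.6 0;50 0 0 0.25 0;50 0 0 0 0;5 0 0 0 0;5 0 0 0 0;5 0 0 0 0;5 0 0 0 0;5 0 0 0 0;5 0 0 0 0", "grip_force": 60}}

```text
t: 7.85
tcp_pos: [0.5256, 0.2662, 0.1794]
tool_rot: [0.683, 0.731, 0.001, 0.001]
force: [-0.3, 0.1, 4.4]
finger_gap: 0.133
gripper_force: 58.7
```

Call:
{"op": "send_rows", "data": {"commands": "5 0 0 -0.3 0;5 0 0 -0.5 0;5 0 0 -0.8 0;5 0 0 -0.9 0;5 0 0 -0.9 0;5 0 0 -0.9 0;5 0 0 -0.9 0;5 0 0 -0.9 0;5 0 0 -0.9 0;5 0 0 -0.9 0;5 0 0 -0.9 0;5 0 0 -0.9 0;5 0 0 -0.8 0;5 0 0 0 0"}}

```text
t: 9.02
tcp_pos: [0.5253, 0.2663, 0.3921]
tool_rot: [0.683, 0.731, 0.002, 0.001]
force: [-0.8, 0.1, -2.0]
finger_gap: 0.13
gripper_force: 58.3
```

Call:
{"op": "send_rows", "data": {"commands": "5 0 0 -0.3 -0.8;5 0 0 -0.3 -0.7;5 -0.5 0.1 -0.1 0;5 -0.97 0.1 -0.1 0;5 -0.97 0.1 -0.1 0;5 -0.97 0.1 -0.1 0;5 -0.97 0.1 0 0;5 -0.97 0.1 0 0;5 -0.97 0.1 0 0;5 -0.97 0.1 0 0;5 -0.97 0.1 0 0;5 -0.97 0.1 0 0;5 -0.97 0.1 0 0;5 -0.97 0.1 0 0;5 -0.97 0.1 0 0;5 -0.97 0.1 0 0;5 -0.97 0.1 0 0;5 -0.97 0.1 0 0;5 -0.97 0.1 0 0;5 -0.97 0.1 0 0"}}

```text
t: 10.68
tcp_pos: [0.6177, -0.0642, 0.4069]
tool_rot: [0.644, 0.765, -0.001, -0.001]
force: [-0.2, -0.6, -1.3]
finger_gap: 0.132
gripper_force: 58.2
```

Call:
{"op": "send_rows", "data": {"commands": "5 -0.97 0.1 0 0;5 -0.97 0.1 0 0;5 -0.97 0.1 0 0;5 -0.97 0.1 0 0;5 -0.97 0.1 0 0;5 -0.97 0.1 0 0;5 -0.97 0.1 0 0;5 -0.97 0.1 0 0;5 -0.7 0.1 0 0;5 0 0 0 0;5 0 0 0 0"}}

```text
t: 11.6
tcp_pos: [0.6647, -0.2272, 0.4068]
tool_rot: [0.644, 0.765, -0.0, -0.002]
force: [0.4, 0.0, -2.5]
finger_gap: 0.132
gripper_force: 58.2
```

Run:
```python
from h import *
import pickle
s=snap('wrist','wrist3.png'); pickle.dump(s,open('wrist3.pkl','wb'))
st=readout.sense(); print(st['tcp_pos'],st['t'],st['tool_rot'])
p=proj(s,(0.61,-0.22,0.165),True); print(p)
x,y=[int(v) for v in p]; print(x,y)
i=s['pixels'][:,:,::-1]
x0=max(0,min(540,x-50));y0=max(0,min(405,y-37)); print(x0,y0)
cv2.imwrite('pics/m4.png',cv2.resize(cv2.convertScaleAbs(i[y0:y0+75,x0:x0+100],alpha=1.5,beta=15),(800,600),interpolation=cv2.INTER_CUBIC))
```

```text
[ 0.6647004  -0.22617335  0.40724219] 11.65 [ 6.43904084e-01  7.65104952e-01  1.79478013e-05 -1.39399552e-03]
(np.float64(261.52429206028256), np.float64(185.89042613173987))
261 185
211 148
```

View pics/m4.png

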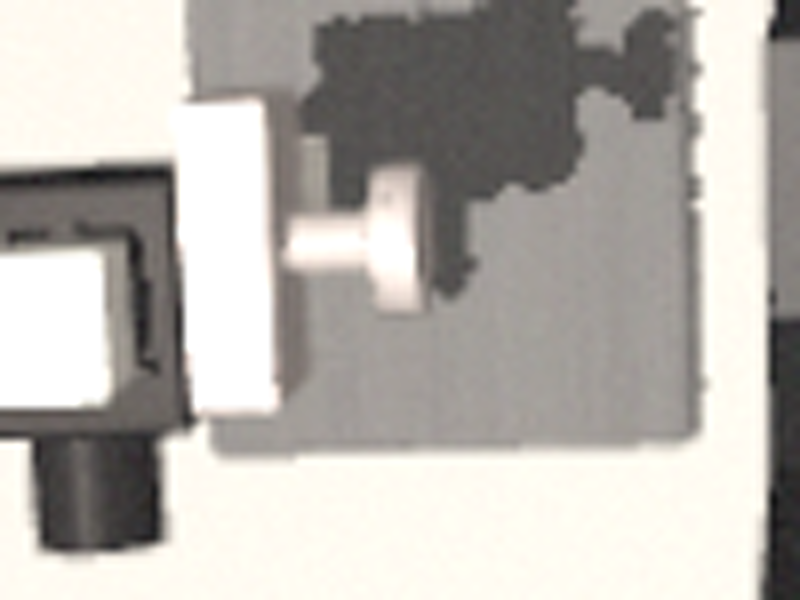

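```bash
cat > m.py <<'E'
from h import *
import pickle
w=pickle.load(open('wrist3.pkl','rb'))
P=lambda x,y,z: onz(w,211+x/8,148+y/8,z,True)
for z in (.168,.178,.188):
    a,b,c,d=[P(x,y,z) for x,y in((270,98),(280,412),(195,415),(185,103))]
    print(z,a[:2].round(4),b[:2].round(4),'len',np.linalg.norm(a-b).round(4),np.linalg.norm(a-d).round(4),np.linalg.norm(b-c).round(4),'yaw',np.degrees(np.arctan2(*(a-b)[1::-1])),np.degrees(np.arctan2(*(a-d)[1::-1])),np.degrees(np.arctan2(*(b-c)[1::-1])))
print('base corners')
for x,y in((695,440),(215,455),(685,0)): print(P(x,y,.012).round(4))
for z in(.155,.165,.175): print('pin',P(290,242,z).round(4),P(370,242,z).round(4), 'head c',P(372,238,z).round(4))
print('head top rim',P(375,165,.165),P(380,312,.165))
E
python3 m.py
```

```text
0.168 [ 0.5894 -0.1961] [ 0.5963 -0.2361] len 0.0407 0.0111 0.0113 yaw 99.83528911391542 11.591634795371911 11.078258223792732
0.178 [ 0.5911 -0.1951] [ 0.5978 -0.2341] len 0.0396 0.0108 0.011 yaw 99.83528911391547 11.591634795371904 11.078258223792513
0.188 [ 0.5928 -0.1941] [ 0.5993 -0.232 ] len 0.0385 0.0105 0.0107 yaw 99.83528911391535 11.591634795371895 11.078258223792686
base corners
[ 0.6487 -0.2609  0.012 ]
[ 0.5617 -0.2782  0.012 ]
[ 0.6339 -0.1826  0.012 ]
pin [ 0.5926 -0.2159  0.155 ] [ 0.6032 -0.2143  0.155 ] head c [ 0.6033 -0.2137  0.155 ]
pin [ 0.5941 -0.2144  0.165 ] [ 0.6044 -0.2128  0.165 ] head c [ 0.6046 -0.2123  0.165 ]
pin [ 0.5957 -0.213   0.175 ] [ 0.6057 -0.2114  0.175 ] head c [ 0.6059 -0.2109  0.175 ]
head top rim [ 0.60362913 -0.20287078  0.165     ] [ 0.60705043 -0.22164425  0.165     ]
```

Call:
{"op": "send_rows", "data": {"commands": "5 0 0.2 0.9 0;5 0 0.2 0.9 0;5 0 0.2 0.9 0;5 0 0.2 0.9 0;5 0 0.2 0.9 0;5 0 0.2 0.6 0;5 0 0 0 0;5 0 0 0 0"}}

```text
t: 12.32
tcp_pos: [0.6887, -0.2212, 0.3057]
tool_rot: [0.643, 0.766, -0.0, -0.001]
force: [-0.4, -0.0, -2.3]
finger_gap: 0.129
gripper_force: 58.2
```

Run:
```python
from h import *
import pickle
s=snap('wrist','wrist4.png'); pickle.dump(s,open('wrist4.pkl','wb'))
sd=snap('side','side4.png'); pickle.dump(sd,open('side4.pkl','wb'))
st=readout.sense(); print(st['tcp_pos'],st['t'],st['tool_rot'])
p=proj(s,(0.60,-0.213,0.165),True); q=proj(sd,(0.60,-0.213,0.165)); print(p,q)
def crop(s,p):
    x,y=[int(v) for v in p]; i=s['pixels'][:,:,::-1]
    x0=max(0,min(540,x-50));y0=max(0,min(380,y-50)); print(x0,y0)
    return cv2.resize(cv2.convertScaleAbs(i[y0:y0+100,x0:x0+100],alpha=1.5,beta=15),(400,400),interpolation=cv2.INTER_CUBIC)
cv2.imwrite('pics/m5.png',np.hstack([crop(s,p),crop(sd,q)]))
```

```text
[ 0.68945828 -0.22208975  0.30793807] 12.4167 [6.43432331e-01 7.65502004e-01 2.63466248e-04 1.20291544e-03]
(np.float64(201.75154278459974), np.float64(195.94980562686445)) (np.float64(356.5597281049237), np.float64(300.7640816527787))
151 145
306 250
```

View pics/m5.png

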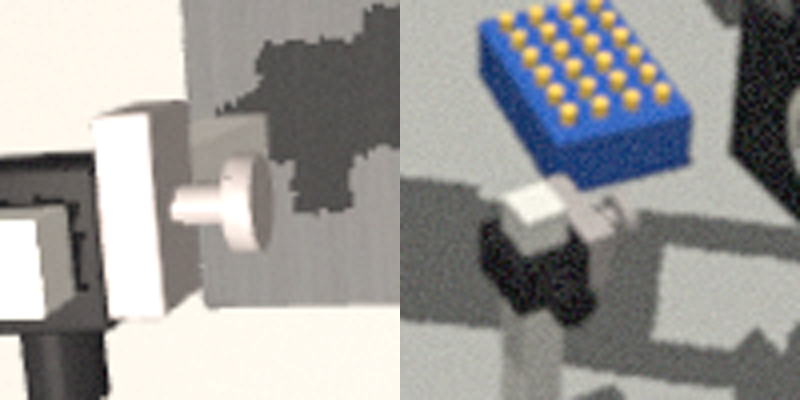

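```bash
cat > m2.py <<'E'
from h import *
import pickle
w=pickle.load(open('wrist3.pkl','rb'));v=pickle.load(open('wrist4.pkl','rb'))
T=lambda a,b: tri(ray(w,211+a[0]/8,148+a[1]/8,True),ray(v,151+b[0]/4,145+b[1]/4,True))
pts={}
for n,a,b in (('a',(270,98),(150,113)),('b',(280,412),(167,317)),('c',(195,415),(110,320)),('d',(185,103),(93,117)),('pin@headback',(370,242),(224,205)),('headtop',(390,165),(240,152)),('headbot',(398,312),(250,252)),('base',(695,440),(0,0))):
    if n=='base': continue
    p,e=T(a,b); pts[n]=p; print(n,p.round(4),np.round(e[0],4))
m=(pts['a']+pts['b'])/2; ex=np.array([np.cos(np.radians(10)),np.sin(np.radians(10)),0])
print('front mid',m,'mark est from block', m+0.006*ex)
E
python3 m2.py
```

```text
a [ 0.5907 -0.1952  0.176 ] 0.0001
b [ 0.5965 -0.2355  0.1701] 0.0002
c [ 0.5864 -0.2366  0.1752] 0.0003
d [ 0.5808 -0.1969  0.1799] 0.0001
pin@headback [ 0.6044 -0.2127  0.1652] 0.0002
headtop [ 0.6046 -0.2032  0.1583] 0.0002
headbot [ 0.6086 -0.2228  0.1571] 0.0002
front mid [ 0.59359693 -0.2153524   0.17303073] mark est from block [ 0.59950577 -0.21431051  0.17303073]
```

Call:
{"op": "send_rows", "data": {"commands": "5 0.95 0 0 0;5 0.95 0 0 0;5 0.95 0 0 0;5 0.95 0 0 0;5 0.95 0 0 0;5 0.95 0 0 0;5 0.95 0 0 0;5 0 -0.875 0 0;5 0 -0.875 0.4 0;5 0 -0.875 0.6 0;5 0 -0.875 0.6 0;5 0 -0.875 0.6 0;5 0 0 0.6 0;5 0 0 0.6 0;5 0 0 0.6 0;5 0 0 0 0;5 0 0 0 0;5 0 0 0 0"}}

```text
t: 13.92
tcp_pos: [0.5805, -0.1056, 0.2272]
tool_rot: [0.643, 0.766, 0.0, 0.001]
force: [0.4, 0.3, -2.2]
finger_gap: 0.134
gripper_force: 58.9
```

```bash
cat >> h.py <<'E'
def rel():
    st=readout.sense(); Rm=R.from_quat(st['tool_rot']).as_matrix(); d=st['tcp_pos']-np.array([.599,-.2138,0])
    F=Rm.T@st['force']
    print('t',round(st['t'],2),'ang',round(np.degrees(np.arctan2(Rm[1,0],Rm[0,0])),2),'tx,ty,z mm',(d@Rm[:,0]*1000).round(1),(d@Rm[:,1]*1000).round(1),(d[2]*1000).round(1),'Ftool',F.round(2),'tq',(Rm.T@st['ft_torque']).round(3))
E
python3 -c "
from h import *
rel()
s=snap('wrist','wrist5.png')"
```

```text
t 13.92 ang 99.92 tx,ty,z mm 109.5 0.7 227.2 Ftool [0.2  0.43 2.21] tq [-0.011 -0.009 -0.02 ]
```

Call:
{"op": "send_rows", "data": {"commands": "5 -0.5 -0.03 0 0;5 -0.5 0 0 0;5 -0.5 0 0 0;5 -0.5 0 0 0;5 -0.5 0 0 0;5 -0.5 0 0 0;5 -0.15 0 0 0;5 0 0 0 0;5 0 0 0 0"}}

```text
t: 14.72
tcp_pos: [0.5899, -0.1684, 0.2261]
tool_rot: [0.644, 0.765, 0.0, -0.0]
force: [-0.2, -0.5, -1.4]
finger_gap: 0.133
gripper_force: 58.9
```

Run:
```python
from h import *
rel()
s=snap('wrist','wrist6.png');sd=snap('side','side6.png')
p=proj(sd,(0.60,-0.213,0.165));x,y=[int(v) for v in p]
i=sd['pixels'][:,:,::-1];j=s['pixels'][:,:,::-1]
a=cv2.resize(cv2.convertScaleAbs(i[y-50:y+50,x-50:x+50],alpha=1.5,beta=15),(400,400),interpolation=cv2.INTER_CUBIC)
b=cv2.resize(cv2.convertScaleAbs(j[200:400,212:412],alpha=2,beta=15),(400,400))
cv2.imwrite('pics/m6.png',np.hstack([a,b]))
```

```text
t 14.72 ang 99.84 tx,ty,z mm 46.4 -1.3 226.1 Ftool [-0.43 -0.26  1.36] tq [-0.005  0.006 -0.026]
```

View pics/m6.png

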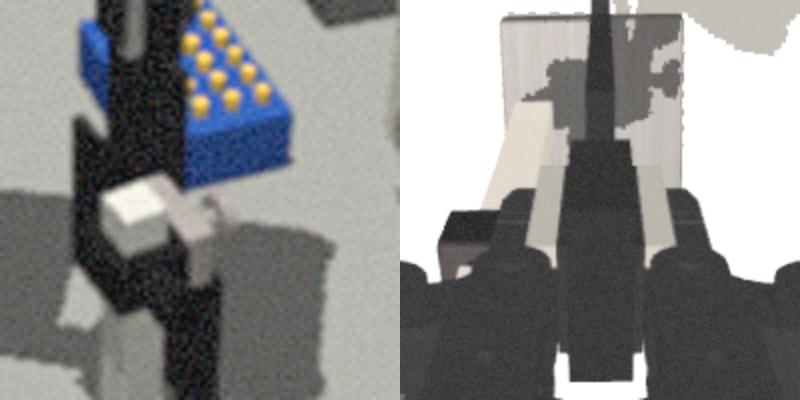

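Call:
{"op": "send_rows", "data": {"commands": "5 0 0.05 -0.2 0;5 0 0 -0.2 0;5 0 0 -0.1 0;5 0 0 0 0;5 0 0 0 0"}}

```text
t: 15.23
tcp_pos: [0.5913, -0.168, 0.2368]
tool_rot: [0.643, 0.766, 0.0, 0.0]
force: [-0.7, 0.2, -2.7]
finger_gap: 0.128
gripper_force: 58.9
```

```bash
python3 -c "
from h import *
rel()"
```

```text
t 15.23 ang 99.9 tx,ty,z mm 46.3 0.4 236.8 Ftool [ 0.28 -0.71  2.71] tq [ 0.056  0.012 -0.04 ]
```

Call:
{"op": "send_rows", "data": {"commands": "5 0 0 -0.05 0;5 0 0 -0.05 0;5 0 0 0 0;5 0 0 0 0"}}

```text
t: 15.57
tcp_pos: [0.5911, -0.1681, 0.2383]
tool_rot: [0.644, 0.765, 0.0, 0.0]
force: [0.0, 0.7, -2.3]
finger_gap: 0.131
gripper_force: 58.9
```

Call:
{"op": "send_rows", "data": {"commands": "5 0 0 -0.05 0;5 0 0 -0.05 0;5 0 0 0 0;5 0 0 0 0"}}

```text
t: 15.9
tcp_pos: [0.591, -0.1681, 0.2402]
tool_rot: [0.644, 0.765, -0.0, -0.0]
force: [0.4, -0.3, -2.7]
finger_gap: 0.127
gripper_force: 58.7
```

Call:
{"op": "send_rows", "data": {"commands": "5 0 0 -0.05 0;5 0 0 0 0;5 0 0 0 0"}}

```text
t: 16.15
tcp_pos: [0.5909, -0.1682, 0.2406]
tool_rot: [0.644, 0.765, -0.0, -0.0]
force: [0.9, -1.2, -7.6]
finger_gap: 0.132
gripper_force: 58.5
```

Call:
{"op": "send_rows", "data": {"commands": "5 0 0 -0.04 0;5 0 0 0 0;5 0 0 0 0"}}

```text
t: 16.4
tcp_pos: [0.5908, -0.1683, 0.2409]
tool_rot: [0.644, 0.765, -0.0, -0.001]
force: [2.2, -2.0, -13.9]
finger_gap: 0.131
gripper_force: 58.3
```

Call:
{"op": "send_rows", "data": {"commands": "5 0 0 0.16 0;5 0 0 0 0;5 0 0 0 0"}}

```text
t: 16.65
tcp_pos: [0.5915, -0.168, 0.2401]
tool_rot: [0.644, 0.765, 0.0, 0.001]
force: [-0.1, 0.3, -2.2]
finger_gap: 0.132
gripper_force: 60.0
```

```bash
python3 -c "
from h import *
rel()"
```

```text
t 16.65 ang 99.89 tx,ty,z mm 46.3 0.8 240.1 Ftool [ 0.33 -0.08  2.17] tq [ 0.004 -0.029 -0.011]
```

Call:
{"op": "send_rows", "data": {"commands": "5 -0.2 -0.02 0 0;5 -0.2 0 0 0;5 -0.2 0 0 0;5 0 0 0 0;5 0 0 0 0"}}

```text
t: 17.07
tcp_pos: [0.5929, -0.1805, 0.2391]
tool_rot: [0.644, 0.765, 0.0, 0.0]
force: [-0.1, 0.2, -3.1]
finger_gap: 0.133
gripper_force: 60.1
```

Call:
{"op": "send_rows", "data": {"commands": "5 -0.1 0 0 0;5 -0.1 0 0 0;5 0 0 0 0;5 0 0 0 0"}}

```text
t: 17.4
tcp_pos: [0.5935, -0.184, 0.2389]
tool_rot: [0.644, 0.765, 0.0, -0.0]
force: [-0.7, 0.7, -2.3]
finger_gap: 0.132
gripper_force: 60.1
```

```bash
python3 -c "
from h import *
rel()"
```

```text
t 17.4 ang 99.87 tx,ty,z mm 30.3 -0.3 238.9 Ftool [ 0.79 -0.58  2.31] tq [-0.02   0.042  0.018]
```

Call:
{"op": "send_rows", "data": {"commands": "5 -0.07 0 0 0;5 0 0 0 0;5 0 0 0 0"}}

```text
t: 17.65
tcp_pos: [0.5937, -0.1853, 0.2389]
tool_rot: [0.644, 0.765, -0.0, -0.0]
force: [0.2, 0.2, -1.6]
finger_gap: 0.128
gripper_force: 60.1
```

Call:
{"op": "send_rows", "data": {"commands": "5 -0.07 0 0 0;5 0 0 0 0;5 0 0 0 0"}}

```text
t: 17.9
tcp_pos: [0.594, -0.1867, 0.2389]
tool_rot: [0.644, 0.765, 0.0, 0.0]
force: [0.3, 0.3, -2.2]
finger_gap: 0.132
gripper_force: 60.1
```

Call:
{"op": "send_rows", "data": {"commands": "5 -0.08 0 0 0;5 0 0 0 0;5 0 0 0 0"}}

```text
t: 18.15
tcp_pos: [0.5942, -0.1884, 0.2389]
tool_rot: [0.644, 0.765, 0.0, -0.0]
force: [-1.0, -0.8, -1.8]
finger_gap: 0.137
gripper_force: 60.1
```

Call:
{"op": "send_rows", "data": {"commands": "5 -0.08 0 0 0;5 0 0 0 0;5 0 0 0 0"}}

```text
t: 18.4
tcp_pos: [0.5945, -0.19, 0.2389]
tool_rot: [0.644, 0.765, 0.0, 0.0]
force: [-0.2, -0.2, -3.0]
finger_gap: 0.128
gripper_force: 60.1
```

```bash
python3 -c "
from h import *
rel()"
```

```text
t 18.4 ang 99.88 tx,ty,z mm 24.2 -0.3 238.9 Ftool [-0.12 -0.25  2.99] tq [-0.008  0.028 -0.012]
```

Call:
{"op": "send_rows", "data": {"commands": "5 -0.1 0 0 0;5 -0.1 0 0 0;5 0 0 0 0;5 0 0 0 0"}}

```text
t: 18.73
tcp_pos: [0.5952, -0.194, 0.2389]
tool_rot: [0.644, 0.765, 0.0, 0.0]
force: [0.4, 0.1, -1.4]
finger_gap: 0.134
gripper_force: 60.1
```

Call:
{"op": "send_rows", "data": {"commands": "5 -0.1 0 0 0;5 -0.1 0 0 0;5 -0.1 0 0 0;5 0 0 0 0;5 0 0 0 0"}}

```text
t: 19.15
tcp_pos: [0.5962, -0.1999, 0.2389]
tool_rot: [0.644, 0.765, 0.0, -0.0]
force: [0.3, -0.1, -2.0]
finger_gap: 0.133
gripper_force: 60.1
```

Call:
{"op": "send_rows", "data": {"commands": "5 -0.1 0 0 0;5 -0.1 0 0 0;5 0 0 0 0;5 0 0 0 0"}}

```text
t: 19.48
tcp_pos: [0.5969, -0.2038, 0.2389]
tool_rot: [0.644, 0.765, 0.0, 0.0]
force: [0.1, -0.2, -1.5]
finger_gap: 0.13
gripper_force: 60.1
```

```bash
python3 -c "
from h import *
rel()"
```

```text
t 19.48 ang 99.87 tx,ty,z mm 10.2 -0.3 238.9 Ftool [-0.21  0.07  1.48] tq [ 0.009  0.022 -0.021]
```

Call:
{"op": "send_rows", "data": {"commands": "5 -0.1 0 0 0;5 -0.1 0 0 0;5 0 0 0 0;5 0 0 0 0"}}

```text
t: 19.82
tcp_pos: [0.5976, -0.2077, 0.2389]
tool_rot: [0.644, 0.765, 0.0, 0.0]
force: [0.1, 0.5, -1.9]
finger_gap: 0.131
gripper_force: 60.1
```

Call:
{"op": "send_rows", "data": {"commands": "5 -0.06 0 0 0;5 0 0 0 0;5 0 0 0 0"}}

```text
t: 20.07
tcp_pos: [0.5978, -0.2088, 0.2389]
tool_rot: [0.644, 0.765, 0.0, -0.0]
force: [-0.1, 0.0, -1.1]
finger_gap: 0.13
gripper_force: 60.1
```

Call:
{"op": "send_rows", "data": {"commands": "5 -0.05 0 0 0;5 0 0 0 0;5 0 0 0 0"}}

```text
t: 20.32
tcp_pos: [0.598, -0.2098, 0.2389]
tool_rot: [0.644, 0.765, -0.0, -0.0]
force: [-0.6, 1.0, -1.7]
finger_gap: 0.132
gripper_force: 60.1
```

Call:
{"op": "send_rows", "data": {"commands": "5 -0.05 0 0 0;5 0 0 0 0;5 0 0 0 0"}}

```text
t: 20.57
tcp_pos: [0.5981, -0.2108, 0.2389]
tool_rot: [0.644, 0.765, 0.0, 0.0]
force: [-0.0, -0.1, -2.9]
finger_gap: 0.135
gripper_force: 60.1
```

Call:
{"op": "send_rows", "data": {"commands": "5 -0.05 0 0 0;5 0 0 0 0;5 0 0 0 0"}}

```text
t: 20.82
tcp_pos: [0.5983, -0.2118, 0.2389]
tool_rot: [0.644, 0.765, 0.0, 0.0]
force: [0.3, -0.5, -1.6]
finger_gap: 0.132
gripper_force: 60.1
```

Call:
{"op": "send_rows", "data": {"commands": "5 -0.05 0 0 0;5 0 0 0 0;5 0 0 0 0"}}

```text
t: 21.07
tcp_pos: [0.5985, -0.2128, 0.2389]
tool_rot: [0.644, 0.765, 0.0, 0.0]
force: [0.0, -0.1, -2.8]
finger_gap: 0.126
gripper_force: 60.1
```

Call:
{"op": "send_rows", "data": {"commands": "5 -0.04 0 0 0;5 0 0 0 0;5 0 0 0 0"}}

```text
t: 21.32
tcp_pos: [0.5985, -0.2132, 0.2389]
tool_rot: [0.644, 0.765, 0.0, -0.0]
force: [-0.1, 0.7, -2.2]
finger_gap: 0.128
gripper_force: 60.1
```

Call:
{"op": "send_rows", "data": {"commands": "5 -0.04 0 0 0;5 0 0 0 0;5 0 0 0 0"}}

```text
t: 21.57
tcp_pos: [0.5986, -0.2136, 0.2388]
tool_rot: [0.644, 0.765, 0.0, -0.001]
force: [0.4, 2.9, -0.4]
finger_gap: 0.129
gripper_force: 60.1
```

```bash
python3 -c "
from h import *
rel()"
```

```text
t 21.57 ang 99.88 tx,ty,z mm 0.7 -0.4 238.8 Ftool [2.76 0.92 0.4 ] tq [-0.046  0.658  0.006]
```

Call:
{"op": "send_rows", "data": {"commands": "5 0.12 0 0 0;5 0 0 0 0;5 0 0 0.1 0;5 0 0 0.1 0;5 0 0 0 0;5 0 0 0 0"}}

```text
t: 22.07
tcp_pos: [0.5982, -0.2121, 0.2346]
tool_rot: [0.644, 0.765, -0.0, -0.0]
force: [-0.5, -0.4, -0.8]
finger_gap: 0.132
gripper_force: 60.1
```

Call:
{"op": "send_rows", "data": {"commands": "5 0 0 0.1 0;5 0 0 0 0;5 0 0 0 0"}}

```text
t: 22.32
tcp_pos: [0.5982, -0.2119, 0.2327]
tool_rot: [0.644, 0.765, -0.0, -0.0]
force: [0.7, 0.5, -2.3]
finger_gap: 0.131
gripper_force: 60.1
```

```bash
python3 -c "
from h import *
rel()"
```

```text
t 22.32 ang 99.88 tx,ty,z mm 2.0 -0.5 232.7 Ftool [0.4  0.77 2.28] tq [ 0.04  -0.036  0.012]
```

Call:
{"op": "send_rows", "data": {"commands": "5 0 0 0.1 0;5 0 0 0.1 0;5 0 0 0 0;5 0 0 0 0"}}

```text
t: 22.65
tcp_pos: [0.5982, -0.2118, 0.2286]
tool_rot: [0.644, 0.765, -0.0, -0.0]
force: [0.9, 0.2, -2.7]
finger_gap: 0.134
gripper_force: 60.1
```

Call:
{"op": "send_rows", "data": {"commands": "5 0 0 0.1 0;5 0 0 0.1 0;5 0 0 0 0;5 0 0 0 0"}}

```text
t: 22.98
tcp_pos: [0.5982, -0.2118, 0.2247]
tool_rot: [0.644, 0.765, -0.0, -0.0]
force: [0.6, 0.6, -2.5]
finger_gap: 0.132
gripper_force: 60.1
```

Call:
{"op": "send_rows", "data": {"commands": "5 0 0 0.1 0;5 0 0 0.1 0;5 0 0 0 0;5 0 0 0 0"}}

```text
t: 23.32
tcp_pos: [0.5982, -0.2119, 0.2207]
tool_rot: [0.644, 0.765, -0.0, -0.0]
force: [0.0, 0.5, -1.8]
finger_gap: 0.136
gripper_force: 60.1
```

```bash
python3 -c "
from h import *
rel()"
```

```text
t 23.32 ang 99.88 tx,ty,z mm 2.1 -0.6 220.7 Ftool [0.49 0.14 1.78] tq [-0.039  0.029  0.01 ]
```

Call:
{"op": "send_rows", "data": {"commands": "5 0 0 0.1 0;5 0 0 0.1 0;5 0 0 0 0;5 0 0 0 0"}}

```text
t: 23.65
tcp_pos: [0.5982, -0.2118, 0.2166]
tool_rot: [0.644, 0.765, -0.0, -0.0]
force: [-0.4, 0.7, -2.5]
finger_gap: 0.131
gripper_force: 60.1
```

Call:
{"op": "send_rows", "data": {"commands": "5 0 0 0.05 0;5 0 0 0.05 0;5 0 0 0 0;5 0 0 0 0"}}

```text
t: 23.98
tcp_pos: [0.5983, -0.2119, 0.2148]
tool_rot: [0.644, 0.765, -0.0, -0.0]
force: [0.2, 0.1, -1.9]
finger_gap: 0.127
gripper_force: 60.1
```

Call:
{"op": "send_rows", "data": {"commands": "5 0 0 0.05 0;5 0 0 0 0;5 0 0 0 0"}}

```text
t: 24.23
tcp_pos: [0.5983, -0.2119, 0.2138]
tool_rot: [0.644, 0.765, -0.0, -0.0]
force: [-0.5, 0.2, -1.9]
finger_gap: 0.131
gripper_force: 60.1
```

Call:
{"op": "send_rows", "data": {"commands": "5 0 0 0.04 0;5 0 0 0 0;5 0 0 0 0"}}

```text
t: 24.48
tcp_pos: [0.5983, -0.2119, 0.213]
tool_rot: [0.644, 0.765, -0.0, -0.0]
force: [-0.2, 0.0, -2.7]
finger_gap: 0.129
gripper_force: 60.1
```

Call:
{"op": "send_rows", "data": {"commands": "5 0 0 0.03 0;5 0 0 0 0;5 0 0 0 0"}}

```text
t: 24.73
tcp_pos: [0.5984, -0.2119, 0.2127]
tool_rot: [0.644, 0.765, 0.0, 0.0]
force: [-0.3, 1.0, -1.2]
finger_gap: 0.13
gripper_force: 60.2
```

Call:
{"op": "send_rows", "data": {"commands": "5 0 0 0.03 0;5 0 0 0 0;5 0 0 0 0"}}

```text
t: 24.98
tcp_pos: [0.5985, -0.212, 0.2125]
tool_rot: [0.644, 0.765, 0.0, 0.0]
force: [-0.2, 0.6, 2.5]
finger_gap: 0.129
gripper_force: 60.7
```

```bash
python3 -c "
from h import *
rel()"
```

```text
t 24.98 ang 99.89 tx,ty,z mm 1.8 -0.1 212.5 Ftool [ 0.65 -0.13 -2.52] tq [ 0.15   0.099 -0.005]
```

Call:
{"op": "send_rows", "data": {"commands": "5 0 0 -0.02 0;5 0 0 0 0;14 0 0 0 0;18 0 0 0 0;30 0 0 0 0;40 0 0 0 0;40 0 0 0 0;40 0 0 0 0;40 0 0 0 0;40 0 0 0 0", "grip_force": 20}}

```text
t: 25.82
tcp_pos: [0.5983, -0.2119, 0.2123]
tool_rot: [0.644, 0.765, 0.0, -0.0]
force: [-0.3, -0.7, 0.6]
finger_gap: 0.468
gripper_force: 0.0
```

Run:
```python
from h import *
rel(); print(readout.sense()['finger_gap'])
s=snap('wrist');sd=snap('side')
p=proj(sd,(0.60,-0.213,0.185));x,y=[int(v) for v in p]
i=sd['pixels'][:,:,::-1];j=s['pixels'][:,:,::-1]
a=cv2.resize(cv2.convertScaleAbs(i[y-50:y+50,x-50:x+50],alpha=1.5,beta=15),(400,400),interpolation=cv2.INTER_CUBIC)
b=cv2.resize(cv2.convertScaleAbs(j[200:400,212:412],alpha=2,beta=15),(400,400))
cv2.imwrite('pics/m7.png',np.hstack([a,b]))
```

```text
t 25.82 ang 99.88 tx,ty,z mm 2.0 -0.3 212.3 Ftool [-0.66 -0.4  -0.61] tq [0.004 0.019 0.021]
0.46792130680028177
```

View pics/m7.png

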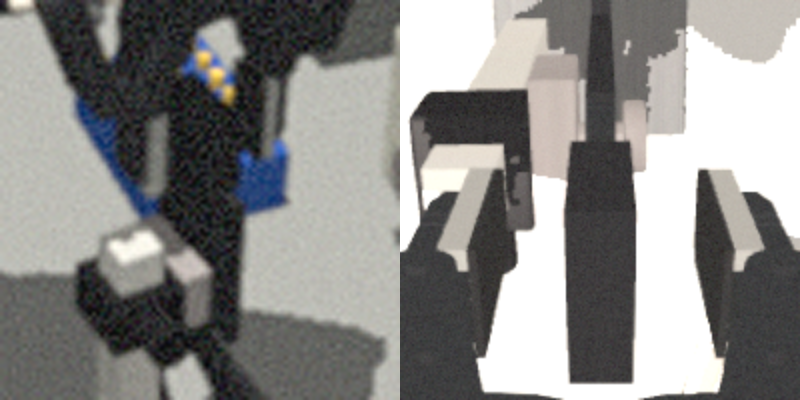

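Call:
{"op": "send_rows", "data": {"commands": "40 0 0 -0.3 0;40 0 0 -0.6 0;40 0 0 -0.9 0;40 0 0 -0.9 0;40 0 0 -0.9 0;40 0 0 -0.9 0;40 0 0 -0.9 0;40 0 0 -0.9 0;40 0 0 0 0;40 0 0 0 0;40 0 0 0 0;40 0 0 0 0"}}

```text
t: 26.92
tcp_pos: [0.5976, -0.2115, 0.3366]
tool_rot: [0.644, 0.765, -0.0, -0.002]
force: [0.5, 1.2, -0.1]
finger_gap: 0.468
gripper_force: 0.0
```

Run:
```python
from h import *
rel()
# numeric check: dark tab top in wrist view near the expected place
s=snap('wrist'); u,v=proj(s,(.5985+.0004,-.2143,.2395),True); print(u,v)
if 0<=int(v)<480: print(s['pixels'][int(v),max(0,int(u)-30):int(u)+31:6].mean(1).round())
print(sign_off())
```

```text
t 26.92 ang 99.88 tx,ty,z mm 3.2 -1.9 336.6 Ftool [1.11 0.66 0.11] tq [-0.019  0.027 -0.006]
313.9331411173751 245.57607312053722
[ 78.  46. 153. 146.  53.  26.  22. 157. 158. 158. 158.]
the job is handed in; nothing more can be done
None
```

The slotted insert hangs upright on the stud, released and clear of the gripper, and the job is handed in after about 27 s. The highest force read at the stand was about 12 N, and I viewed 11 pictures, one over the limit of 10.

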